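Find the rocking corner of the jig plate and shim it

ROBOT

A 7-joint arm with a two-finger parallel gripper is mounted at the origin on the work surface; the furniture and walls round the work are solid. World frame = base frame: x ahead of the robot, y to its left, z up, the work surface at z = 0. Lengths are in m, angles in degrees, forces in N, time in s.
With the tool pointing down it reaches from about 0.35 to 0.775 m from the base axis. Payload 3.1 kg.
Tool frame: the origin (TCP) lies on the centre line of the jaws, within the pads' length; the fingertips stand 17 mm ahead of it and the grasp point (between the pads) lies 2 mm behind it (robot.tip_reach is the distance from the TCP to the fingertips, in m); z points along the fingers, y is the line along which they close (so a half turn about z gives the same grasp; the last joint's range is limited). The gripper opens to 85 mm and grips with 20 to 120 N. Pads are 22 mm wide; open, the fingers measure 114 mm over their backs; the gripper's body (76 mm by 85 mm) begins 54 mm behind the grasp point. The pads swing forward as they close: fully open they stand 13 mm farther back than shut.
Start: joints at [-69.941, 17.813, 0.802, 86.603, -0.252, 75.585, -1.558], TCP at [0.21, 0.508, 0.248] pointing down, gripper open.
Joint ranges: [-154.91, 154.91], [-16.99, 109.72], [-72.82, 74.43], [7.12, 147.25], [-82.49, 262.49], [11.32, 116.49], [-174.64, 174.64]. Speed limits (degrees/s): [159.86, 159.86, 180, 180, 180, 180, 180].

INTERFACE

Orientations are given as [roll, pitch, yaw] about the fixed x, y, z axes, in that order (R = Rz(yaw) Ry(pitch) Rx(roll)).
In Python, from station import robot, fingers, vision, workorder, recognise gives the robot as it stands. Calls block until the motion is done:
- robot.move_to(position, orientation): joint-space move of the TCP to a pose.
- robot.line_to(position, orientation=None, velocity=0.15, f_stop=None): straight line of the TCP; orientation=None keeps the orientation; velocity is the mean speed in m/s. With f_stop (N) it stops when the force on the tool has changed by that much, and returns True; else False.
- robot.move_j(angles): joint-space move.
- fingers.gripper_to(opening, force=None): opening from 0.0 (shut) to 1.0 (fully open); force is the grip in N (None keeps the last); returns when the fingers have stopped.
- robot.pause(seconds).
- robot.inverse_kinematics(position, orientation): joint angles nearest the present ones, or None.
- vision.grab_frame(name): name is "scene" or "side" or "wrist"; returns the picture (384x512x3 uint8, red, green, blue); there is no depth.
- vision.calibration(name): a dict with "mtx" (3x3 intrinsics, pixels), "extrinsics" (4x4, takes a point from world to camera coordinates); the wrist camera has in their place "T_tool_cam" (4x4, takes a point from camera to tool coordinates, whose origin is the TCP and whose axes are the flange's). Camera axes: x right, y up, looking along -z (the intrinsics and any distortion apply to the point x, -y, -z); pixel columns grow to the right and rows downward; lengths in m; the calibration is good to about 2 mm. The wrist camera is an equidistant fisheye: a pixel r from the principal point sees the ray r / f radians off the axis. A picture is of the moment at which its call begins: read the wrist's pose just before it. calibration takes no time and is no camera call.
A pose or a line that the arm cannot do raises robot.PlanningError and nothing moves.
- workorder.close_job(): hands the job in; it is judged then, once.
Trained networks look in the newest picture that a camera, given by its name, has taken for a name from the list of things; names that differ only in an ending like _2 or _b are one class to them, and where a whole thing is asked for, a point or a joint stands for the part that bears it (a point fixed in the world has none). Each returns a list of dicts, best first, with "p" (0 to 1); they miss things now and then, are a little off and sometimes report something else, mostly with a low value. They report only what shows in the picture. A call takes as long as a camera call.
- recognise(label, camera): "rect" ([centre column, centre row, width, height] in pixels, round what is visible of it).
Readings, each from a call of its own:
- robot.current_time_s(): time.
- robot.current_joint_positions(): joint angles.
- robot.current_dq(): joint speeds.
- robot.current_joint_torque(): joint torques, N m.
- robot.current_tool_pos(): TCP position.
- robot.current_eef_rot(): TCP orientation.
- robot.current_contact_force(): force on the tool from outside, world axes, zero at the start.
- robot.current_torque(): the same for the moment, N m.
- robot.current_finger_gap(): opening from 0.0 (shut) to 1.0 (fully open).
- robot.current_gripper_force(): force on a finger pad.
Only numpy, scipy, OpenCV 4.12 (cv2) and the standard library are available. Lean on these libraries where they do the work, as an engineer would, in place of code of your own. Each camera call takes 0.05 s, during which the arm holds its last target. There are 200 camera calls.

TASK

The aluminium plate with the terminal block rocks at one corner of its jig. Press down on the plate's corners one after another until you feel one dip, let it come up again, and then press the yellow shim tab beside that corner flat and leave it down. Leave the other three shims up, do not lift the plate, and do not disturb the things lying about.

Things in the scene. Friction and masses are not known exactly. Their poses are not given: they have to be found in the camera images.
- jig_base: dark steel jig base, 236 x 360 x 12 mm, fixed to the bench. Origin: centre of its underside; x away from the robot, y to the left at yaw 0. On it six steel dowels fence the plate in (they end 4 mm below the plate's top), and along its left and right ends stand the four shims
- plate: bare aluminium plate, 200 (x) x 170 (y) x 10 mm, about 0.75 kg with the black terminal block (48 x 141 x 39 mm, long side along y) fixed on its middle, whose top is 76 mm above the bench. Loose: it rests on four pads with its underside 27 mm and its top 37 mm above the bench. Origin: centre of its underside. Three pads are firm; the one under the rocking corner is sprung, so that corner goes down about 5 mm under 3 to 5 N and comes up again when let go
- corner_far_left (a point): place to press on the plate's far left corner (seen from the robot): on its top face, straight above the pad, 18 mm in from both edges
- corner_far_right (a point): place to press on the plate's far right corner (seen from the robot): on its top face, straight above the pad, 18 mm in from both edges
- corner_near_left (a point): place to press on the plate's near left corner (seen from the robot): on its top face, straight above the pad, 18 mm in from both edges
- corner_near_right (a point): place to press on the plate's near right corner (seen from the robot): on its top face, straight above the pad, 18 mm in from both edges
- tab_far_left (a point): middle of the upper face of the yellow tab (30 x 28 mm) of the far left corner's shim; the tab juts out beyond the plate's left or right edge, 32 mm nearer the jig's middle than the corner along jig x. Raised it is about 36 mm above the bench, pressed flat about 28 mm; it lies 38 mm out from the shim's pivot
- shim_far_left (a joint): angle of that shim, a hinged steel leaf: 0 (up to 0.03 at the start) tab raised, 0.22 rad tab flat (its toe then stands close under the plate and carries that corner). It moves under about 3 to 5 N on the tab, then meets a stop, and stays where it is left
- tab_far_right (a point): middle of the upper face of the yellow tab (30 x 28 mm) of the far right corner's shim; the tab juts out beyond the plate's left or right edge, 32 mm nearer the jig's middle than the corner along jig x. Raised it is about 36 mm above the bench, pressed flat about 28 mm; it lies 38 mm out from the shim's pivot
- shim_far_right (a joint): angle of that shim, a hinged steel leaf: 0 (up to 0.03 at the start) tab raised, 0.22 rad tab flat (its toe then stands close under the plate and carries that corner). It moves under about 3 to 5 N on the tab, then meets a stop, and stays where it is left
- tab_near_left (a point): middle of the upper face of the yellow tab (30 x 28 mm) of the near left corner's shim; the tab juts out beyond the plate's left or right edge, 32 mm nearer the jig's middle than the corner along jig x. Raised it is about 36 mm above the bench, pressed flat about 28 mm; it lies 38 mm out from the shim's pivot
- shim_near_left (a joint): angle of that shim, a hinged steel leaf: 0 (up to 0.03 at the start) tab raised, 0.22 rad tab flat (its toe then stands close under the plate and carries that corner). It moves under about 3 to 5 N on the tab, then meets a stop, and stays where it is left
- tab_near_right (a point): middle of the upper face of the yellow tab (30 x 28 mm) of the near right corner's shim; the tab juts out beyond the plate's left or right edge, 32 mm nearer the jig's middle than the corner along jig x. Raised it is about 36 mm above the bench, pressed flat about 28 mm; it lies 38 mm out from the shim's pivot
- shim_near_right (a joint): angle of that shim, a hinged steel leaf: 0 (up to 0.03 at the start) tab raised, 0.22 rad tab flat (its toe then stands close under the plate and carries that corner). It moves under about 3 to 5 N on the tab, then meets a stop, and stays where it is left
- plunger_3 (a joint): how far the sprung pad, wherever it is, is pressed down: 0 at rest, 0.005 m at its stop. The four pads (18 mm across, alike to the eye) sit on the jig base hidden under the plate's corners; which corner has the sprung one changes, and can only be found by pressing
- contactor: bystander: three-pole contactor, 80 x 45 x 82 mm, standing loose beyond the jig. Origin: centre of its underside
- tape: bystander: roll of masking tape, 100 x 98 x 25 mm, lying left of the jig. Origin: centre of its underside
- cutter: bystander: side cutter with black grips, 60 x 153 x 13 mm, lying between robot and jig. Origin: centre of its underside

How it is judged (in metres and radians):
On the way, in this order (a step that is already met when the one before it is completed fails the run):
1. the rocking corner of the plate is pressed down by 3 mm or more (height (world z) of any of corner_far_left, corner_far_right, corner_near_left, corner_near_right below 0.034 m), for 0.05 s.
2. the shim tab of the rocking corner is pressed flat while the plate lies level again, the others are up (((horizontal distance between plunger_3 and corner_far_left below 0.03 m and value of joint shim_far_left above 0.18 rad and value of joint each of shim_far_right, shim_near_left, shim_near_right below 0.08 rad) or (horizontal distance between plunger_3 and corner_far_right below 0.03 m and value of joint shim_far_right above 0.18 rad and value of joint each of shim_far_left, shim_near_left, shim_near_right below 0.08 rad) or (horizontal distance between plunger_3 and corner_near_left below 0.03 m and value of joint shim_near_left above 0.18 rad and value of joint each of shim_far_left, shim_far_right, shim_near_right below 0.08 rad) or (horizontal distance between plunger_3 and corner_near_right below 0.03 m and value of joint shim_near_right above 0.18 rad and value of joint each of shim_far_left, shim_far_right, shim_near_left below 0.08 rad)) and angle between plate's own z axis and vertical below 0.02 rad), for 0.2 s.
At the end, for the whole second after the job is handed in: The shim of the rocking corner is flat (over 0.18 of 0.22 rad), the other three are still up (under 0.08 rad), the plate lies at rest and level (within 0.02 rad) in its jig (within 10 mm of its middle, not lifted), and contactor, tape and cutter are within 25 mm of where they stood (all of step 2 and z of plate in the frame of jig_base below 0.031 m and horizontal distance between plate and jig_base below 0.01 m and linear speed of plate below 0.02 m/s and distance of each of contactor, tape, cutter from where it was at the start of the episode below 0.025 m); the robot touches nothing.
It fails at once if a shim is pressed down at a corner that does not rock ((not (horizontal distance between plunger_3 and corner_far_left below 0.03 m) and value of joint shim_far_left above 0.08 rad) or (not (horizontal distance between plunger_3 and corner_far_right below 0.03 m) and value of joint shim_far_right above 0.08 rad) or (not (horizontal distance between plunger_3 and corner_near_left below 0.03 m) and value of joint shim_near_left above 0.08 rad) or (not (horizontal distance between plunger_3 and corner_near_right below 0.03 m) and value of joint shim_near_right above 0.08 rad)).
It fails at once if the plate is lifted (height (world z) of plate above 0.037 m or angle between plate's own z axis and vertical above 0.12 rad).
It fails at once if the contactor, tape or cutter is moved by more than 25 mm or lifted (distance of any of contactor, tape, cutter from where it was at the start of the episode above 0.025 m).
It also fails if it takes over 72 s, if anything falls off the work surface, if the arm or the gripper's body presses on something with over 40 N, if the wrist force passes 120 N, or if a joint passes its speed limit or range.

## Working session

There is one attempt and no reset: what is moved stays moved. The work goes in short steps, each a Python script; the robot and the scene stay as the last script left them, time stands still between calls to the robot, and variables do not carry over. Pictures are saved under pics/ and viewed, at most 10 in all, crops included, and the job is handed in when it is done.

```bash
ls; mkdir -p pics; python3 - <<'E'
from station import robot, fingers, vision, workorder, recognise
import cv2,numpy as np
for c in("scene","side"):
    im=vision.grab_frame(c); cv2.imwrite(f"pics/{c}0.png",im[:,:,::-1])
    k=vision.calibration(c); print(c,{a:np.round(np.array(b),4).tolist() for a,b in k.items()})
    for n in["plate","jig_base","tab_far_left","contactor","tape","cutter"]:
        print(n,[(np.round(r["rect"]).tolist(),round(r["p"],2)) for r in recognise(n,c)][:6])
print(robot.current_time_s())
E
```

```text
pics
scene {'mtx': [[435.0101, 0.0, 252.5393], [0.0, 435.0101, 188.9884], [0.0, 0.0, 1.0]], 'extrinsics': [[0.6652, -0.7463, 0.0231, -0.3252], [0.3267, 0.3188, 0.8898, -0.276], [-0.6714, -0.5844, 0.4558, -0.6187], [0.0, 0.0, 0.0, 1.0]]}
plate [([255.0, 218.0, 114.0, 62.0], 0.55)]
jig_base [([259.0, 231.0, 184.0, 99.0], 0.71), ([224.0, 187.0, 17.0, 11.0], 0.56)]
tab_far_left []
contactor [([332.0, 188.0, 29.0, 41.0], 0.67)]
tape [([172.0, 188.0, 38.0, 21.0], 0.92)]
cutter [([213.0, 269.0, 66.0, 40.0], 0.66)]
side {'mtx': [[458.8165, 0.0, 254.5729], [0.0, 458.8165, 194.7274], [0.0, 0.0, 1.0]], 'extrinsics': [[-0.9904, -0.1376, 0.0149, 0.5695], [0.0792, -0.475, 0.8764, -0.0376], [-0.1135, 0.8692, 0.4813, -1.1785], [0.0, 0.0, 0.0, 1.0]]}
plate [([260.0, 188.0, 84.0, 45.0], 0.97)]
jig_base [([255.0, 201.0, 103.0, 86.0], 0.94)]
tab_far_left [([232.0, 219.0, 19.0, 14.0], 0.67)]
contactor [([260.0, 188.0, 85.0, 48.0], 0.65), ([186.0, 171.0, 25.0, 35.0], 0.61)]
tape [([262.0, 260.0, 46.0, 40.0], 0.58)]
cutter [([335.0, 197.0, 16.0, 29.0], 0.69)]
0.7
```

```bash
python3 - <<'E'
import cv2,numpy as np
a=cv2.imread("pics/scene0.png")[150:300,130:370];b=cv2.imread("pics/side0.png")[130:290,150:370]
cv2.imwrite("pics/a.png",cv2.resize(a,None,fx=3.3,fy=3.3,interpolation=2));cv2.imwrite("pics/b.png",cv2.resize(b,None,fx=3.5,fy=3.5,interpolation=2))
E
```

```text
(no output)
```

View pics/a.png

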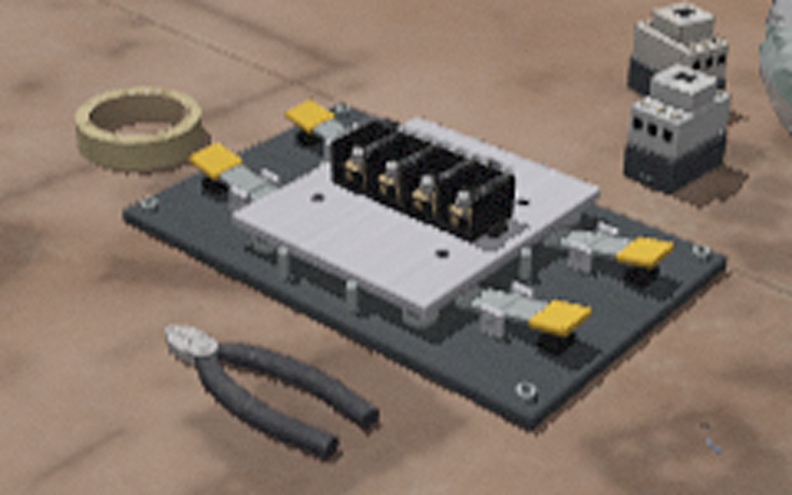

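View pics/b.png

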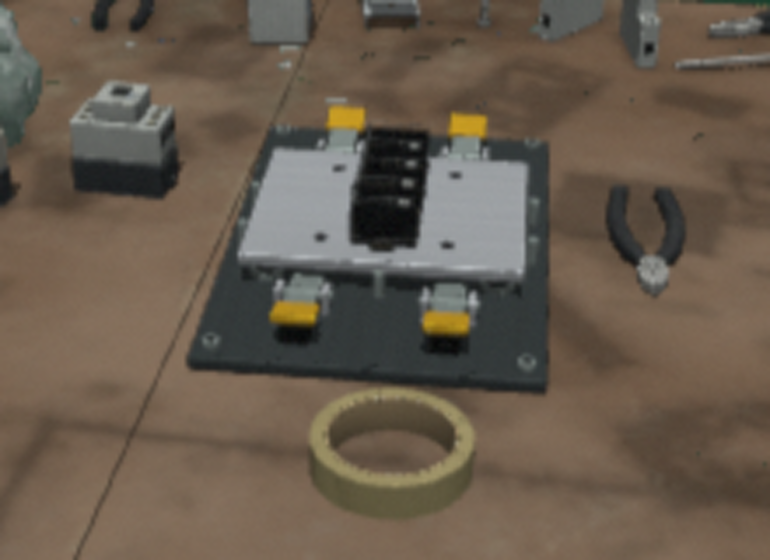

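```bash
cat >h.py <<'E'
import cv2,numpy as np
from station import robot, fingers, vision, workorder, recognise
def back(c,uv,z):
    k=vision.calibration(c);K=np.array(k["mtx"]);E=np.array(k["extrinsics"])
    d=np.linalg.inv(K)@[uv[0],uv[1],1];d=E[:3,:3].T@(d*[1,-1,-1]);o=-E[:3,:3].T@E[:3,3]
    return o+d*(z-o[2])/d[2]
def yellow(im):
    h=cv2.cvtColor(im,cv2.COLOR_RGB2HSV);m=cv2.inRange(h,(18,180,110),(30,255,255))
    n,_,s,c=cv2.connectedComponentsWithStats(m)
    return [(c[i],s[i,4]) for i in range(1,n) if s[i,4]>20]
E
python3 - <<'E'
from h import *
for c in("scene","side"):
    im=cv2.imread(f"pics/{c}0.png")[:,:,::-1].copy()
    for uv,a in yellow(im): print(c,np.round(uv,1),a,np.round(back(c,uv,.036),4))
f=lambda c,p:np.round(back(c,p,.037),4)
# plate top corners read off crops (scene /3.3+130,150 ; side /3.5+150,130)
for p in [(236,212),(425,303),(600,190),(410,118)]: print("scene plate",f("scene",(p[0]/3.3+130,p[1]/3.3+150)))
for p in [(240,261),(524,273),(526,162),(274,150)]: print("side plate",f("side",(p[0]/3.5+150,p[1]/3.5+130)))
E
```

```text
side [248.7 163.1] 52 [ 0.607 -0.103  0.036]
side [283.4 165.2] 55 [ 0.5072 -0.1057  0.036 ]
side [233.7 219. ] 62 [0.5955 0.2038 0.036 ]
side [277.2 221.9] 63 [0.4958 0.2001 0.036 ]
scene plate [0.4519 0.1217 0.037 ]
scene plate [ 0.4579 -0.0434  0.037 ]
scene plate [ 0.6505 -0.0401  0.037 ]
scene plate [0.6413 0.1313 0.037 ]
side plate [0.6429 0.1463 0.037 ]
side plate [0.4483 0.1307 0.037 ]
side plate [ 0.4557 -0.0405  0.037 ]
side plate [ 0.6524 -0.0286  0.037 ]
```

```bash
cat >>h.py <<'E'
def wback(T,uv,z,k):
    K=np.array(k["mtx"]);d=np.array([uv[0]-K[0,2],uv[1]-K[1,2]]);r=np.linalg.norm(d);th=r/K[0,0]
    v=np.array([np.sin(th)*d[0]/r,-np.sin(th)*d[1]/r,-np.cos(th)])
    M=T@np.array(k["T_tool_cam"]);o=M[:3,3];d=M[:3,:3]@v
    return o+d*(z-o[2])/d[2]
def pose():
    from scipy.spatial.transform import Rotation as R
    T=np.eye(4);T[:3,:3]=R.from_euler("xyz",robot.current_eef_rot(),degrees=True).as_matrix();T[:3,3]=robot.current_tool_pos();return T
E
python3 - <<'E'
from h import *
print(robot.current_eef_rot())
fingers.gripper_to(0.0)
robot.move_to([.50,.05,.30],[180,0,0])
T=pose();im=vision.grab_frame("wrist");k=vision.calibration("wrist")
print(T.round(3),{a:np.round(np.array(b),4).tolist() for a,b in k.items() if a!='x'})
cv2.imwrite("pics/w0.png",im[:,:,::-1]);np.save("T0.npy",T)
cv2.imwrite("pics/w0b.png",cv2.resize(im[:,:,::-1],None,fx=1.56,fy=1.56,interpolation=2))
for uv,a in yellow(im): print(np.round(uv,1),a,np.round(wback(T,uv,.036,k),4))
print(robot.current_time_s(),robot.current_contact_force(),robot.current_joint_positions())
E
```

```text
[1.79994581e+02 2.12773452e-03 1.57553082e+02]
[[ 1.     0.003 -0.001  0.5  ]
 [ 0.003 -1.     0.     0.051]
 [-0.001 -0.    -1.     0.3  ]
 [ 0.     0.     0.     1.   ]] {'mtx': [[297.3186, 0.0, 251.3265], [0.0, 297.3186, 194.2679], [0.0, 0.0, 1.0]], 'T_tool_cam': [[-0.001, 0.952, 0.3062, 0.0784], [1.0, 0.001, 0.0001, 0.0011], [-0.0002, 0.3062, -0.952, -0.1259], [0.0, 0.0, 0.0, 1.0]]}
3.4833 [0.32379079 1.66423878 0.18095914] [-41.51573253  12.57809737  41.41935791  89.4324193   -8.40529449
  81.19643364 -89.31618434]
```

View pics/w0b.png

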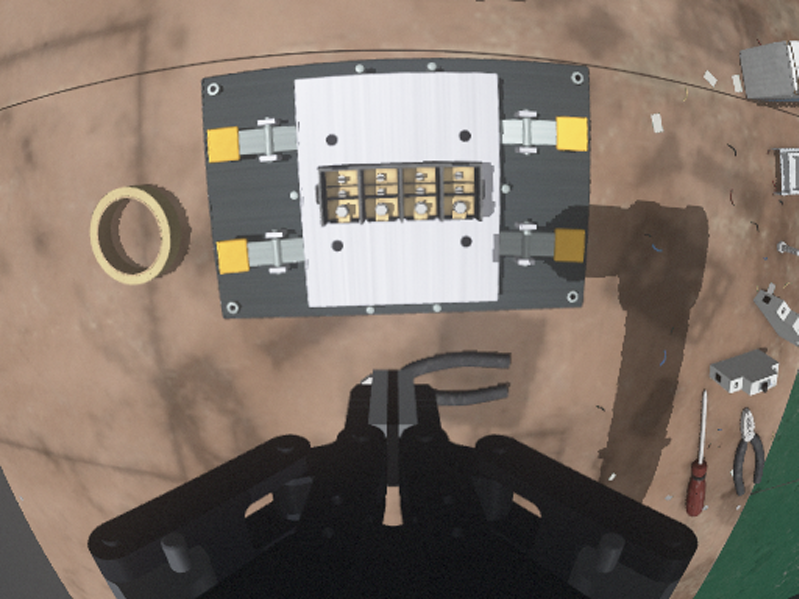

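```bash
python3 - <<'E'
from h import *
T=np.load("T0.npy");k=vision.calibration("wrist")
s=1.5605
P={"FL":(223.5,144),"NL":(233,256.5),"FR":(572.5,133.5),"NR":(570,245)}
W={n:wback(T,np.array(p)/s,.0355,k) for n,p in P.items()}
for n in W: print("tab",n,W[n].round(4))
C={"FL":(295,79),"FR":(497,73),"NR":(498.5,299),"NL":(309,306.5)}
C={n:wback(T,np.array(p)/s,.037,k) for n,p in C.items()}
for n in C: print("plate",n,C[n].round(4))
for n,q in(("c",C),("t",W)):
    print(n,np.mean(list(q.values()),0).round(4), np.degrees(np.arctan2(*(q["FL"]+q["NL"]-q["FR"]-q["NR"])[:2]))*-1,np.degrees(np.arctan2(*(q["FL"]+q["FR"]-q["NL"]-q["NR"])[1::-1])))
print("contactor",back("scene",(332,207),0),back("side",(186,186),0))
E
```

```text
tab FL [0.5963 0.196  0.0355]
tab NL [0.4961 0.1927 0.0355]
tab FR [ 0.6071 -0.1052  0.0355]
tab NR [ 0.5077 -0.1088  0.0355]
plate FL [0.6482 0.1314 0.037 ]
plate FR [ 0.6542 -0.0363  0.037 ]
plate NR [ 0.4572 -0.0445  0.037 ]
plate NL [0.4498 0.1246 0.037 ]
c [0.5523 0.0438 0.037 ] 2.282515430845117 2.1714927565588034
t [0.5518 0.0437 0.0355] 2.1270095202696466 1.9774560466632962
contactor [ 0.7449665  -0.03984202  0.        ] [ 0.7665532  -0.00214778  0.        ]
```

```bash
cat >>h.py <<'E'
YAW=2.1;Y=np.radians(YAW);C0=np.array([.552,.0442]);RM=np.array([[np.cos(Y),-np.sin(Y)],[np.sin(Y),np.cos(Y)]])
O=[180,0,YAW];S={"near_left":(-1,1),"near_right":(-1,-1),"far_right":(1,-1),"far_left":(1,1)}
def at(n,x,y): return C0+RM@(np.array(S[n])*[x,y])
def press(xy,zlow,f,v=.015,top=.050):
    t=robot.tip_reach
    robot.line_to([*xy,top+t],O,velocity=.08)
    F0=np.array(robot.current_contact_force())
    hit=robot.line_to([*xy,zlow+t],O,velocity=v,f_stop=f)
    robot.pause(.15)
    z=robot.current_tool_pos()[2]-t;F=np.array(robot.current_contact_force())-F0
    print(hit,"tip z",round(z,4),"dF",F.round(1),"t",robot.current_time_s(),flush=True)
    return z
E
python3 - <<'E'
from h import *
print(robot.tip_reach,robot.current_finger_gap())
for n in S:
    xy=at(n,.082,.067); robot.line_to([*xy,.13],O,velocity=.2)
    print(n,xy.round(3))
    z=press(xy,.031,8)
    robot.line_to([*xy,.13],O,velocity=.1)
    if z<.0345: print("DIP",n);break
print(robot.current_time_s())
E
```

```text
0.017 0.0016097577864796699
near_left [0.468 0.108]
True tip z 0.0326 dF [-0.4  1.1  4.7] t 6.7417
DIP near_left
7.7
```

```bash
python3 - <<'E'
from h import *
for n in ["near_right","far_left","near_left"]:
    xy=at(n,.082,.067); robot.line_to([*xy,.13],O,velocity=.2)
    print(n); press(xy,.031,8)
    robot.line_to([*xy,.13],O,velocity=.1)
E
```

```text
near_right
True tip z 0.0371 dF [-0.1  0.7  5.5] t 10.4667
far_left
True tip z 0.0372 dF [-0.6  0.8  5.1] t 14.5417
near_left
True tip z 0.0326 dF [-1.4 -0.4  6.2] t 18.6083
```

```bash
python3 - <<'E'
from h import *
xy=at("near_left",.050,.151); print(xy)
robot.line_to([*xy,.13],O,velocity=.2)
press(xy,.024,15)
robot.line_to([*xy,.16],O,velocity=.1)
robot.move_to([.48,.06,.30],O)
im=vision.grab_frame("wrist");cv2.imwrite("pics/w1.png",cv2.resize(im[:260,80:420,::-1],None,fx=2.3,fy=2.3,interpolation=2))
im=vision.grab_frame("side");cv2.imwrite("pics/s1.png",cv2.resize(im[130:290,150:370,::-1],None,fx=3.5,fy=3.5,interpolation=2))
print(robot.current_time_s())
E
```

```text
[0.49650038 0.1932664 ]
True tip z 0.028 dF [-1.2 -1.4  5. ] t 22.6417
24.85
```

View pics/s1.png

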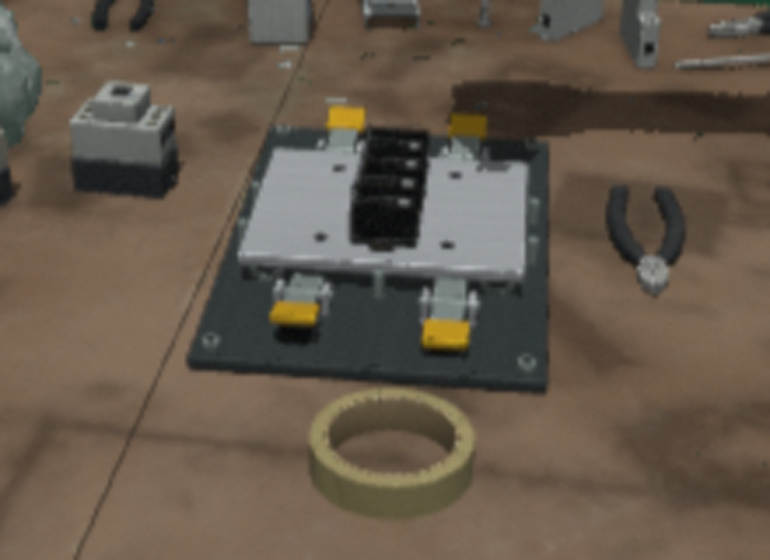

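The near-left tab now sits lower, at crop pixel (446,334), where it was about (446,322) before. Its shadow is gone, so it is flat. The other three tabs are up, and the plate and the bystanders have not moved.

```bash
python3 -c "
from station import workorder
print(workorder.close_job())"
```

```text
the job is handed in; nothing more can be done
None
```

The near-left corner was the rocking one: it dipped about 4.5 mm on both presses, while near-right and far-left held firm (far-right was not pressed). I pressed its shim tab flat (tip at 28 mm), the other three shims stayed up, and I handed the job in about 25 s into the 72 s limit; `close_job()` did not report the verdict.

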